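# Turn the blue sample pump over compression

### The job

Before the sample pump with the blue flywheel is switched on, it must stand just over its compression: by the knob, turn its flywheel counter-clockwise (seen from above) up against the resistance, over it, and stop with the knob just past the white mark, about 20 degrees and no more than 30, without letting it run further on. Let go and leave the wheel at rest there; do not turn the yellow pump's wheel.

Things in the scene. Friction and masses are not known exactly. Their poses are not given: they have to be found in the camera images.
- blue_wheel (a joint): blue flywheel angle, rad, positive counter-clockwise from above. 0: knob at the white mark; starts at -1.9 to -1.15. Friction 0.22 N m (4 N at the knob) holds it anywhere but near the mark: from -0.44 compression adds up to 0.3 N m (9 N in all at the knob, most at -0.26), gone at 0; then it pushes forward as strongly until 0.44: let go just past the mark, it may creep on but stops before 0.5.
- blue_axis (a point): point on the blue flywheel's vertical axis, level with its flat top (116 mm over the table); x axis points level to the white mark. Wheel: level blue disc, diameter 152 mm, hub 8 mm higher, on a fixed white pump 136 mm square, 90 mm high, finned cylinder to 149 mm along x. White mark: radial bar 38 x 12 mm on a black plate just outside the rim, centre 100 mm from the axis, top 1 mm below the wheel's.
- blue_knob (a point): middle of the blue flywheel's blue upright round knob, diameter 24 mm, 42 mm high (5 to 47 mm above the wheel's flat top; this point 26 mm above it, 142 mm above the table), 58 mm from the wheel's axis. It spins freely on its pin: a gripper holding it need not turn with the wheel. x axis points outward from the wheel's axis, z up. Nothing nearby stands higher than the knob.
- yellow_knob (a point): middle of the yellow knob of the second pump, the same machine and sizes with a yellow wheel and yellow knob; the two pumps may swap places. Not to be turned.

How it is judged:
At the end, for the whole second after the job is handed in: The blue flywheel is at rest with its knob 4 to 33 degrees (0.07 to 0.58 rad) past the white mark, counter-clockwise (value of joint blue_wheel between 0.07 and 0.58 rad and velocity of joint blue_wheel between -0.1 and 0.1 rad/s); the robot touches nothing.
It fails at once if the blue flywheel ran on more than 46 degrees (0.8 rad) past the white mark (value of joint blue_wheel above 0.8 rad).
It fails at once if the blue flywheel was turned the wrong way, clockwise (below -2.3 rad) (value of joint blue_wheel below -2.3 rad).
It fails at once if the yellow pump's flywheel was turned (its knob moved more than 20 mm) (distance of yellow_knob from where it was at the start of the episode above 0.02 m).
It also fails if it takes over 40 s, if anything falls off the work surface, if the arm or the gripper's body presses on something with over 40 N, if the wrist force passes 120 N, or if a joint passes its speed limit or range.

### The arm

A 7-joint arm with a two-finger parallel gripper is mounted at the origin on the work surface. World frame = base frame: x ahead of the robot, y to its left, z up, the work surface at z = 0. Lengths are in m, angles in rad, forces in N, time in s.
With the tool pointing down it reaches from about 0.35 to 0.9 m from the base axis. Payload 7.2 kg.
Tool frame: the origin (TCP) lies midway between the tips of the shut fingers; the grasp point (between the pads) lies 19 mm behind it (arm.grip_point_offset is the distance from the TCP to the grasp point, in m); z points along the fingers, y is the line along which they close (so a half turn about z gives the same grasp; the last joint's range is limited). The gripper opens to 85 mm and grips with 20 to 120 N. Pads are 22 mm wide; open, the fingers measure 114 mm over their backs; the gripper's body (76 mm by 85 mm) begins 54 mm behind the grasp point. The pads swing forward as they close: fully open they stand 13 mm farther back than shut.
Start: joints at [1.063, 0.411, -0.013, 1.596, 0.006, 1.134, -0.082], TCP at [0.266, -0.566, 0.231] pointing down, gripper open.
Joint ranges: [-2.95, 2.95], [-0.29, 1.99], [-1.47, 1.44], [0.14, 2.54], [-1.03, 4.17], [0.13, 1.85], [-2.86, 2.86]. Speed limits (rad/s): [2.39, 2.39, 3.01, 3.01, 3.14, 3.14, 3.14].

### API

Orientations are given as a unit quaternion [w, x, y, z].
In Python, from plant import arm gives the robot as it stands.
- The arm moves only by the tool move_arm, never from a script. Its argument "motion" is a list of rows, each an object with "grip": the opening in per cent of the stroke, from 0 (shut) to 100 (fully open); "offset": the shift along the tool's x, y, z in mm, a list of three; "yaw": the turn about the tool's z in degrees. In form: [{"grip": grip, "offset": [dx, dy, dz], "yaw": yaw}, ...]. A call has 1 to 12 rows; each row shifts and turns the commanded pose from where the row before left it, along the tool's axes as they then stand; what a row does not reach is not made up. A row lasts 1/12 s, in which the tool goes at most 41.7 mm and 7.16 degrees, less where a joint would pass 70% of its speed; a pose out of reach is approached as far as the arm can. A call with a gripper value outside its range is refused whole. The fingers move at their own pace and stop on an object; the grip force is fixed at half the most. Time passes only in rows, so rows that do not move let the fingers close. It gives the time, the measured TCP pose, the force, the opening and the grip force at its end, in the units of the state.
- arm.state(): the state, without advancing time (a new reading comes with each control period).
- arm.camera(name): name is "scene" or "top" or "wrist"; returns the picture (420x560x3 uint8, red, green, blue); there is no depth.
- arm.camera_info(name): a dict with "fx", "fy", "cx", "cy" (pixels), "R" (3x3) and "t" (3): a world point X has camera coordinates R X + t; the wrist camera has in their place "tool_from_camera" (4x4, takes a point from camera to tool coordinates, whose origin is the TCP and whose axes are the flange's). Camera axes: x right, y down, z forward; pixel columns grow to the right and rows downward; lengths in m; the calibration is good to about 2 mm. The wrist camera is an equidistant fisheye: a pixel r from the principal point sees the ray r / f radians off the axis. A picture is of the moment at which its call begins: read the wrist's pose just before it. camera_info takes no time and is no camera call.
- arm.close_job(): hands the job in; it is judged then, once.
The state is a dict: "time": time; "joint_pos": joint angles; "dq": joint speeds; "tau": joint torques, N m; "tcp_pos": TCP position; "eef_rot": TCP orientation; "ft_force": force on the tool from outside, world axes, zero at the start; "ft_torque": the same for the moment, N m; "gripper_width": finger opening in m; "grip_force": force on a finger pad.
Only numpy, scipy, OpenCV 4.12 (cv2) and the standard library are available. Lean on these libraries where they do the work, as an engineer would, in place of code of your own. Each camera call takes 0.05 s, during which the arm holds its last target. There are 200 camera calls.

## Working session

There is one attempt and no reset: what is moved stays moved. The work goes in short steps, Python scripts to look and compute and a tool call to move; the robot and the scene stay as the last step left them, time stands still between calls to the robot, and variables do not carry over. Pictures are saved under pics/ and viewed, at most 10 in all, crops included, and the job is handed in when it is done.

Besides the shell and the picture viewer there is one more tool, called after "Call:" as name(argument=value, ...) on one line, values as JSON. move_arm: Moves the arm, as the interface text tells. Its arguments: {"type":"object","properties":{"motion":{"type":"array"}},"required":["motion"]}

```bash
mkdir -p pics; python3 - <<'E'
from plant import arm
import cv2, numpy as np
for n in ("top","scene"):
    im=arm.camera(n); cv2.imwrite(f"pics/{n}0.png",im[...,::-1])
    print(n,arm.camera_info(n))
s=arm.state(); print(s['time'],s['tcp_pos'],s['eef_rot'],s['gripper_width'],arm.grip_point_offset)
a=cv2.imread("pics/top0.png");b=cv2.imread("pics/scene0.png")
cv2.imwrite("pics/both0.png",cv2.resize(np.vstack([a,b]),(400,600)))
E
```

```text
top {'fx': 470.7828111713579, 'fy': 470.7828111713579, 'cx': 287.8164569482034, 'cy': 216.86981605118055, 'R': array([[-0.01281596, -0.99979068, -0.01594853],
       [-0.99552624,  0.01425127, -0.09340453],
       [ 0.09361226,  0.01468011, -0.9955005 ]]), 't': array([0.0089874 , 0.58617514, 0.94739878])}
scene {'fx': 459.4515593618731, 'fy': 459.4515593618731, 'cx': 282.81231741522276, 'cy': 209.45788420531798, 'R': array([[-0.55173566,  0.83400802, -0.00428793],
       [ 0.59069706,  0.38713412, -0.70795774],
       [-0.58878243, -0.3931384 , -0.70624178]]), 't': array([ 0.30739927, -0.23359479,  1.22726229])}
0.1 [ 0.26589153 -0.56510244  0.230515  ] [-7.29368102e-04  9.75905287e-01  2.18193242e-01 -2.20022390e-04] 0.085618918079535 0.0187
```

View pics/top0.png

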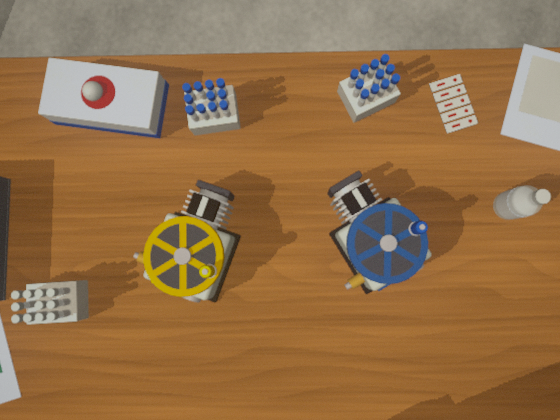

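View pics/scene0.png

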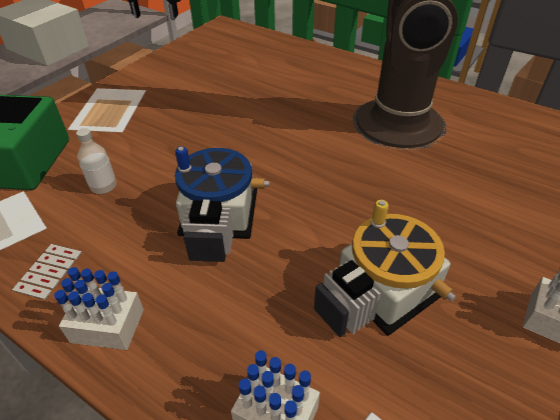

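The top view shows the blue wheel's hub at (388,243), its knob at (419,227) and the white mark near (357,198). The yellow pump is at (183,256), well clear.

```bash
cat > h.py <<'E'
import numpy as np, cv2
from plant import arm
def ray(n,u,v,z):
    c=arm.camera_info(n); R=c['R']; o=-R.T@c['t']
    d=R.T@np.array([(u-c['cx'])/c['fx'],(v-c['cy'])/c['fy'],1]); return o+d*(z-o[2])/d[2]
def proj(n,X):
    c=arm.camera_info(n); p=c['R']@X+c['t']; return np.array([c['fx']*p[0]/p[2]+c['cx'],c['fy']*p[1]/p[2]+c['cy']])
E
python3 - <<'E'
from h import *
im=cv2.imread("pics/top0.png"); hsv=cv2.cvtColor(im,cv2.COLOR_BGR2HSV)
m=cv2.inRange(hsv,(100,120,50),(125,255,255)); m[:150]=0; m[:, :300]=0
ct=max(cv2.findContours(m,0,2)[0],key=cv2.contourArea)
P=np.array([ray("top",u,v,0.116)[:2] for u,v in ct[:,0]])
c=P.mean(0)
for _ in range(20):
    r=np.linalg.norm(P-c,axis=1); k=abs(r-.076)<.006 if _>3 else r>0
    A=np.c_[2*P[k],np.ones(k.sum())]; s=np.linalg.lstsq(A,(P[k]**2).sum(1),rcond=None)[0]; c=s[:2]
print("axis",c,"r",np.sqrt(s[2]+c@c),"hub",ray("top",388.5,243,.124))
# white mark
w=cv2.inRange(hsv,(0,0,150),(180,60,255)); 
for cc in cv2.findContours(w[170:230,325:395].copy(),0,2)[0]:
    if cv2.contourArea(cc)>8:
        q=cv2.minAreaRect(cc); p=ray("top",q[0][0]+325,q[0][1]+170,.115)[:2]; d=p-c
        print(q,p,np.linalg.norm(d),np.degrees(np.arctan2(d[1],d[0])))
# knob predicted for angles
b=cv2.inRange(hsv,(100,150,110),(125,255,255))
print("tops")
p=ray("top",420,226,.163)[:2]; d=p-c; print(p,np.linalg.norm(d),np.degrees(np.arctan2(d[1],d[0])))
x=cv2.resize(im[160:310,310:450],None,fx=4,fy=4,interpolation=2); cv2.imwrite("pics/crop1.png",x)
E
```

```text
axis [ 0.52627872 -0.18521608] r 0.07417096038620921 hub [ 0.52598228 -0.18593145  0.124     ]
((21.100000381469727, 58.200008392333984), (3.130495071411133, 8.049844741821289), 63.43495178222656) [ 0.55510132 -0.10933441] 0.08117123744266604 69.20141518203175
((28.000003814697266, 44.500003814697266), (6.363960266113281, 19.091880798339844), 45.0) [ 0.58073726 -0.12291615] 0.08274668423811614 48.842157594549185
((19.750001907348633, 42.750003814697266), (3.535533905029297, 7.071067810058594), 45.0) [ 0.58426902 -0.10750844] 0.09696056934492749 53.26739915873483
((17.000001907348633, 38.0), (2.8284268379211426, 7.071067810058594), 45.0) [ 0.59333726 -0.10255408] 0.10644178786545565 50.94972814187638
((13.60000228881836, 32.70000457763672), (3.5777084827423096, 6.708203315734863), 63.43495178222656) [ 0.60348703 -0.09638953] 0.11769145940267897 49.00273148085547
((26.214191436767578, 22.743370056152344), (33.17666244506836, 22.50623321533203), 10.491477012634277) [ 0.62207624 -0.12061229] 0.11554572545572427 33.99487797541118
tops
[ 0.55391681 -0.2347963 ] 0.05676320645060417 -60.862876116599
```

View pics/crop1.png

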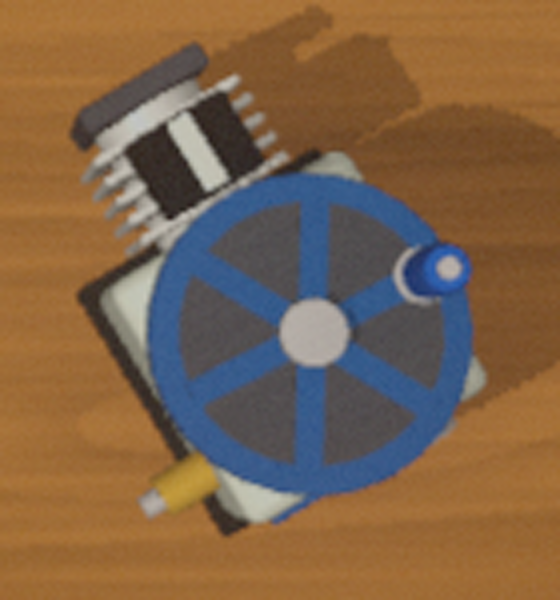

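The crop gives the mark bar's centre at (199,151), the hub at (314,332) and the knob top at (449,267), all in crop pixels. That puts the knob roughly 90° clockwise of the mark.

```bash
python3 - <<'E'
from h import *
from scipy.spatial.transform import Rotation as Ro
f=lambda x,y,z:ray("top",310+x/4,160+y/4,z)[:2]
c=(f(314,332,.124)+np.array([.52628,-.18522]))/2
mk=f(199,151,.115);kn=f(449,267,.163)
for p in(mk,kn):
    d=p-c;print(p,np.linalg.norm(d),np.degrees(np.arctan2(d[1],d[0])))
s=arm.state();q=s['eef_rot'];R=Ro.from_quat([q[1],q[2],q[3],q[0]]).as_matrix()
print("c",c,R.round(3)); k=c+.058*(kn-c)/np.linalg.norm(kn-c)
print("k",k,proj("scene",[*kn,.163]),proj("scene",[*c,.124]),"off",1000*R.T@(np.array([*k,.231])-s['tcp_pos']))
E
```

```text
[ 0.61230207 -0.13644046] 0.0991952812240663 29.692089903385753
[ 0.55253086 -0.23870961] 0.059330894200365365 -63.579384565165924
c [ 0.52613114 -0.18557573] [[ 0.905  0.426 -0.001]
 [ 0.426 -0.905  0.001]
 [-0.    -0.002 -1.   ]]
k [ 0.55193867 -0.23751773] [179.91279418 149.44796269] [212.49052647 167.50576666] off [ 3.98319852e+02 -1.74574268e+02 -2.63995570e-01]
```

Call:
move_arm(motion=[{"grip":100,"offset":[33,-14.5,0],"yaw":0},{"grip":100,"offset":[33,-14.5,0],"yaw":0},{"grip":100,"offset":[33,-14.5,0],"yaw":0},{"grip":100,"offset":[33,-14.5,0],"yaw":0},{"grip":100,"offset":[33,-14.5,0],"yaw":0},{"grip":100,"offset":[33,-14.5,0],"yaw":0},{"grip":100,"offset":[33,-14.5,0],"yaw":0},{"grip":100,"offset":[33,-14.5,0],"yaw":0},{"grip":100,"offset":[33,-14.5,0],"yaw":0},{"grip":100,"offset":[33,-14.5,0],"yaw":0},{"grip":100,"offset":[34,-14.5,0],"yaw":0},{"grip":100,"offset":[34,-14.5,0],"yaw":0}])

```text
time: 1.1
tcp_pos: [0.5528, -0.2372, 0.231]
eef_rot: [-0.0, 0.976, 0.218, -0.0]
ft_force: [0.4, -0.3, 0.5]
gripper_width: 0.0851
grip_force: 0.0
```

```bash
python3 - <<'E'
from h import *
s=arm.state(); im=arm.camera("wrist"); cv2.imwrite("pics/w1.png",im[...,::-1])
print(s['time'],s['tcp_pos'],s['eef_rot'],arm.camera_info("wrist"))
E
```

```text
1.1 [ 0.55278331 -0.23717586  0.23103277] [-9.64961943e-05  9.75950625e-01  2.17991517e-01 -2.57078706e-04] {'fx': 325.19226210127806, 'fy': 325.19226210127806, 'cx': 269.7993081241358, 'cy': 202.88942878063514, 'tool_from_camera': array([[ 1.83440579e-04, -9.48058021e-01, -3.18097399e-01,
         8.19624775e-02],
       [ 9.99999945e-01,  2.62255290e-04, -2.04945602e-04,
         3.20184577e-04],
       [ 2.77723047e-04, -3.18097343e-01,  9.48058017e-01,
        -1.41889523e-01],
       [ 0.00000000e+00,  0.00000000e+00,  0.00000000e+00,
         1.00000000e+00]])}
```

View pics/w1.png

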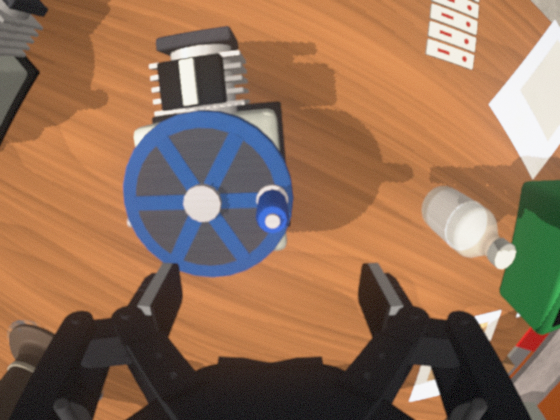

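The wrist view shows the knob top at (273,222), the hub at (202,203) and the mark's centre at (190,82).

```bash
cat >> h.py <<'E'
from scipy.spatial.transform import Rotation as Ro
def wray(u,v,z,s):
    c=arm.camera_info("wrist"); T=c['tool_from_camera']; q=s['eef_rot']
    W=Ro.from_quat([q[1],q[2],q[3],q[0]]).as_matrix()
    p=np.array([u-c['cx'],v-c['cy']])/c['fx']; r=np.linalg.norm(p)
    d=W@T[:3,:3]@np.array([*(np.sin(r)*p/r),np.cos(r)]); o=W@T[:3,3]+s['tcp_pos']
    return o+d*(z-o[2])/d[2]
E
python3 - <<'E'
from h import *
s=arm.state()
c=wray(202,203,.124,s)[:2]; print("c",c)
for n,p in(("mark",wray(190,82,.115,s)[:2]),("knob",wray(273,222,.163,s)[:2])):
    d=p-c;print(n,p,np.linalg.norm(d),np.degrees(np.arctan2(d[1],d[0])))
E
```

```text
c [ 0.53299701 -0.17901716]
mark [ 0.61800002 -0.12952364] 0.09836218958945087 30.21036394223066
knob [ 0.55727449 -0.23163801] 0.057951274362226295 -65.2329915837581
```

```bash
python3 - <<'E'
from h import *
im=cv2.imread("pics/scene0.png"); hsv=cv2.cvtColor(im,cv2.COLOR_BGR2HSV)
m=cv2.inRange(hsv,(0,0,110),(180,70,255))[155:185,195:232]
for cc in cv2.findContours(m,0,2)[0]:
    if cv2.contourArea(cc)>20:
        (u,v),_,_=cv2.minAreaRect(cc); print(u+195,v+155,cv2.contourArea(cc),ray("scene",u+195,v+155,.124))
m=cv2.inRange(hsv,(100,120,50),(125,255,255)); m[:168]*=1; m[:,:170]=0;m[220:]=0;m[:140]=0;m[:,260:]=0
ct=max(cv2.findContours(m,0,2)[0],key=cv2.contourArea)
P=np.array([ray("scene",u,v,0.116)[:2] for u,v in ct[:,0] if not(u<195 and v<175)])
c=P.mean(0)
for _ in range(20):
    r=np.linalg.norm(P-c,axis=1); k=abs(r-.076)<.008 if _>3 else r>0
    A=np.c_[2*P[k],np.ones(k.sum())]; s=np.linalg.lstsq(A,(P[k]**2).sum(1),rcond=None)[0]; c=s[:2]
print("axis",c,"r",np.sqrt(s[2]+c@c))
E
```

```text
212.5 167.5 112.5 [ 0.52610725 -0.18557148  0.124     ]
axis [ 0.53197245 -0.17829714] r 0.07655560016555674
```

Call:
move_arm(motion=[{"grip":100,"offset":[3,-1.5,20],"yaw":0},{"grip":100,"offset":[0,0,20],"yaw":0},{"grip":100,"offset":[0,0,0],"yaw":0}])

```text
time: 1.4
tcp_pos: [0.5521, -0.2348, 0.1872]
eef_rot: [-0.002, 0.976, 0.219, -0.003]
ft_force: [-1.0, -0.1, -0.8]
gripper_width: 0.0853
grip_force: 0.0
```

```bash
python3 - <<'E'
from h import *
s=arm.state(); im=arm.camera("wrist"); t=arm.camera("top")
print(s['time'],s['tcp_pos'],s['ft_force'])
cv2.imwrite("pics/w2.png",np.hstack([im[100:400,120:420,::-1],cv2.resize(t[160:310,310:460,::-1],(300,300))]))
E
```

```text
1.4 [ 0.55208849 -0.2348118   0.18720476] [-0.97925442 -0.05025957 -0.82037071]
```

View pics/w2.png

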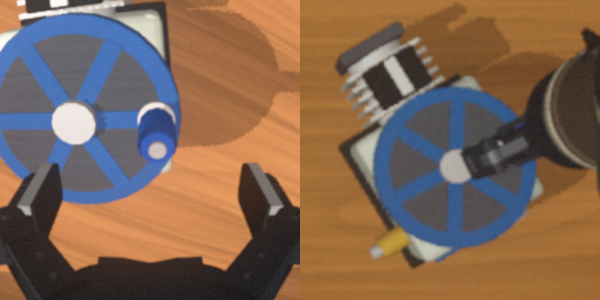

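Here the knob top is at wrist pixel (277,250) and the hub at (194,223). The knob sits between the two finger planes.

```bash
python3 - <<'E'
from h import *
s=arm.state(); print(s['tcp_pos'])
print(wray(194,223,.124,s),k:=wray(277,250,.163,s))
q=s['eef_rot'];W=Ro.from_quat([q[1],q[2],q[3],q[0]]).as_matrix(); print(W.T@(k-s['tcp_pos'])*1000)
E
```

```text
[ 0.55350583 -0.23610434  0.19074886]
[ 0.52797752 -0.18921797  0.124     ] [ 0.55182288 -0.24180451  0.163     ]
[-3.90470425  4.48271109 27.74855315]
```

Call:
move_arm(motion=[{"grip":100,"offset":[-3,1.5,15],"yaw":0},{"grip":100,"offset":[0,0,15],"yaw":0},{"grip":100,"offset":[0,0,15],"yaw":0},{"grip":100,"offset":[0,0,13],"yaw":0},{"grip":100,"offset":[0,0,0],"yaw":0},{"grip":100,"offset":[0,0,0],"yaw":0},{"grip":50,"offset":[0,0,0],"yaw":0},{"grip":40,"offset":[0,0,0],"yaw":0},{"grip":30,"offset":[0,0,0],"yaw":0},{"grip":30,"offset":[0,0,0],"yaw":0}])

```text
time: 2.33
tcp_pos: [0.5525, -0.2388, 0.1342]
eef_rot: [0.0, 0.976, 0.218, 0.001]
ft_force: [-0.2, -0.2, 0.0]
gripper_width: 0.0387
grip_force: 0.0
```

```bash
python3 - <<'E'
from h import *
s=arm.state(); im=arm.camera("wrist"); t=arm.camera("top")
print(s['time'],s['tcp_pos'],s['ft_force'],s['gripper_width'])
cv2.imwrite("pics/w3.png",np.hstack([im[100:400,120:420,::-1],cv2.resize(t[160:310,310:460,::-1],(300,300))]))
E
```

```text
2.3333 [ 0.55249029 -0.2388368   0.1341607 ] [-0.23153377 -0.22490157  0.0193021 ] 0.03873131160865574
```

View pics/w3.png

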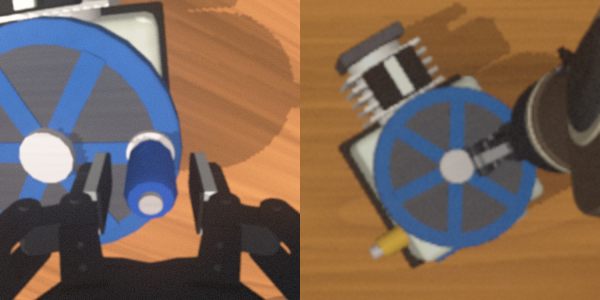

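The knob is now centred between the half-closed pads, with its top at crop pixel (150,203). I'll close on it.

Call:
move_arm(motion=[{"grip":10,"offset":[0,0,0],"yaw":0},{"grip":0,"offset":[0,0,0],"yaw":0},{"grip":0,"offset":[0,0,0],"yaw":0},{"grip":0,"offset":[0,0,0],"yaw":0},{"grip":0,"offset":[0,0,0],"yaw":0}])

```text
time: 2.85
tcp_pos: [0.5525, -0.2391, 0.134]
eef_rot: [0.0, 0.976, 0.218, 0.0]
ft_force: [-0.3, -0.6, 6.3]
gripper_width: 0.0221
grip_force: 58.7
```

```bash
python3 - <<'E'
from h import *
s=arm.state(); print(s['ft_force'],s['tcp_pos'])
# arc in tool axes, 6 deg steps starting at -64 deg
W=np.array([[.905,.426],[.426,-.905]])
for a0 in (-64.,):
  P=[58*np.array([np.cos(np.radians(a)),np.sin(np.radians(a))]) for a in np.arange(a0,62,6)]
  for i in range(len(P)-1): print(a0+6*(i+1),(W.T@(P[i+1]-P[i])).round(1), (P[i+1]-P[i]).round(1))
E
```

```text
[-0.27398928 -0.58429425  6.27970773] [ 0.55250618 -0.23906232  0.13399408]
-58.0 [ 6.1 -0.4] [5.3 2.9]
-52.0 [ 6. -1.] [5.  3.5]
-46.0 [ 5.8 -1.7] [4.6 4. ]
-40.0 [ 5.6 -2.3] [4.1 4.4]
-34.0 [ 5.4 -2.8] [3.7 4.8]
-28.0 [ 5.  -3.4] [3.1 5.2]
-22.0 [ 4.7 -3.9] [2.6 5.5]
-16.0 [ 4.2 -4.4] [2.  5.7]
-10.0 [ 3.8 -4.8] [1.4 5.9]
-4.0 [ 3.2 -5.1] [0.7 6. ]
2.0 [ 2.7 -5.4] [0.1 6.1]
8.0 [ 2.1 -5.7] [-0.5  6. ]
14.0 [ 1.5 -5.9] [-1.2  6. ]
20.0 [ 0.9 -6. ] [-1.8  5.8]
26.0 [ 0.2 -6.1] [-2.4  5.6]
32.0 [-0.4 -6.1] [-2.9  5.3]
38.0 [-1. -6.] [-3.5  5. ]
44.0 [-1.7 -5.8] [-4.   4.6]
50.0 [-2.3 -5.6] [-4.4  4.1]
56.0 [-2.8 -5.4] [-4.8  3.7]
```

Grasped: 58.7 N grip, low side force. Now the first half of the arc.

Call:
move_arm(motion=[{"grip":0,"offset":[6.1,-0.4,0],"yaw":0},{"grip":0,"offset":[6,-1,0],"yaw":0},{"grip":0,"offset":[5.8,-1.7,0],"yaw":0},{"grip":0,"offset":[5.6,-2.3,0],"yaw":0},{"grip":0,"offset":[5.4,-2.8,0],"yaw":0},{"grip":0,"offset":[5,-3.4,0],"yaw":0},{"grip":0,"offset":[4.7,-3.9,0],"yaw":0},{"grip":0,"offset":[4.2,-4.4,0],"yaw":0},{"grip":0,"offset":[3.8,-4.8,0],"yaw":0},{"grip":0,"offset":[0,0,0],"yaw":0},{"grip":0,"offset":[0,0,0],"yaw":0}])

```text
time: 3.77
tcp_pos: [0.5837, -0.1959, 0.1339]
eef_rot: [-0.0, 0.976, 0.218, -0.0]
ft_force: [-2.3, 1.2, 7.6]
gripper_width: 0.0221
grip_force: 59.0
```

Call:
move_arm(motion=[{"grip":0,"offset":[3.2,-5.1,0],"yaw":0},{"grip":0,"offset":[2.7,-5.4,0],"yaw":0},{"grip":0,"offset":[2.1,-5.7,0],"yaw":0},{"grip":0,"offset":[1.5,-5.9,0],"yaw":0},{"grip":0,"offset":[0.9,-6,0],"yaw":0},{"grip":0,"offset":[0.2,-6.1,0],"yaw":0},{"grip":0,"offset":[-0.4,-6.1,0],"yaw":0},{"grip":0,"offset":[-1,-6,0],"yaw":0},{"grip":0,"offset":[0,0,0],"yaw":0},{"grip":0,"offset":[0,0,0],"yaw":0}])

```text
time: 4.6
tcp_pos: [0.5715, -0.1507, 0.1339]
eef_rot: [-0.0, 0.976, 0.218, -0.001]
ft_force: [-7.0, 1.6, 11.7]
gripper_width: 0.0222
grip_force: 60.5
```

Call:
move_arm(motion=[{"grip":0,"offset":[-1.7,-5.8,0],"yaw":0},{"grip":0,"offset":[-1.8,-4.6,0],"yaw":0},{"grip":0,"offset":[0,0,0],"yaw":0},{"grip":0,"offset":[0,0,0],"yaw":0},{"grip":0,"offset":[0,0,0],"yaw":0}])

```text
time: 5.02
tcp_pos: [0.5634, -0.1425, 0.1339]
eef_rot: [-0.0, 0.976, 0.218, -0.001]
ft_force: [-7.8, 0.5, 11.9]
gripper_width: 0.0223
grip_force: 60.6
```

```bash
python3 - <<'E'
from h import *
s=arm.state(); im=arm.camera("wrist"); t=arm.camera("top")
d=s['tcp_pos'][:2]-[.52613,-.18558]; print(s['time'],s['ft_force'],np.hypot(*d)*1e3,np.degrees(np.arctan2(d[1],d[0]))-30)
cv2.imwrite("pics/w4.png",np.hstack([im[100:400,60:360,::-1],cv2.resize(t[160:310,310:460,::-1],(300,300))]))
E
```

```text
5.0167 [-7.82040471  0.54435477 11.86915314] 56.93958238591875 19.09171525533403
```

View pics/w4.png

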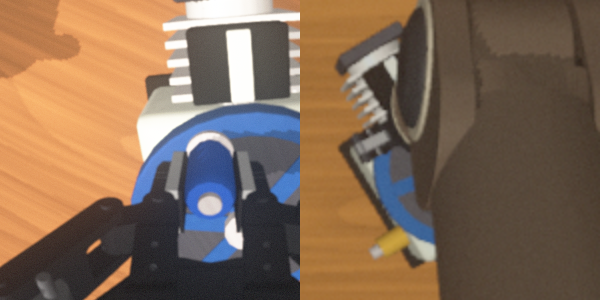

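The knob is held just left of (past) the white mark, about 19° by TCP geometry. I'll release it gently.

Call:
move_arm(motion=[{"grip":32,"offset":[0,0,0],"yaw":0},{"grip":36,"offset":[0,0,0],"yaw":0},{"grip":40,"offset":[0,0,0],"yaw":0},{"grip":45,"offset":[0,0,0],"yaw":0},{"grip":55,"offset":[0,0,0],"yaw":0},{"grip":70,"offset":[0,0,0],"yaw":0},{"grip":100,"offset":[0,0,0],"yaw":0},{"grip":100,"offset":[0,0,0],"yaw":0},{"grip":100,"offset":[0,0,0],"yaw":0},{"grip":100,"offset":[0,0,0],"yaw":0}])

```text
time: 5.95
tcp_pos: [0.5648, -0.1427, 0.1333]
eef_rot: [0.0, 0.976, 0.218, 0.0]
ft_force: [0.6, -0.3, -0.9]
gripper_width: 0.0855
grip_force: 0.0
```

Call:
move_arm(motion=[{"grip":100,"offset":[0,0,-10],"yaw":0},{"grip":100,"offset":[0,0,-20],"yaw":0},{"grip":100,"offset":[0,0,-20],"yaw":0},{"grip":100,"offset":[0,0,-20],"yaw":0},{"grip":100,"offset":[0,0,-20],"yaw":0},{"grip":100,"offset":[0,0,-10],"yaw":0},{"grip":100,"offset":[0,0,0],"yaw":0},{"grip":100,"offset":[0,0,0],"yaw":0},{"grip":100,"offset":[0,0,0],"yaw":0},{"grip":100,"offset":[0,0,0],"yaw":0}])

```text
time: 6.78
tcp_pos: [0.5641, -0.1426, 0.2319]
eef_rot: [-0.0, 0.976, 0.218, -0.001]
ft_force: [-0.0, -0.0, -0.2]
gripper_width: 0.0851
grip_force: 0.0
```

```bash
python3 - <<'E'
from h import *
s=arm.state(); im=arm.camera("wrist"); t=arm.camera("scene")
print(s['time'],s['tcp_pos'],s['ft_force'])
cv2.imwrite("pics/w5.png",im[...,::-1])
E
```

```text
6.7833 [ 0.56407369 -0.14259465  0.2319012 ] [-0.03727861 -0.01805893 -0.18135351]
```

View pics/w5.png

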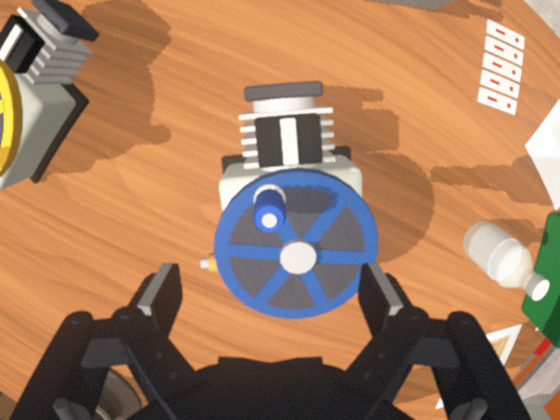

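The wheel is free and the knob top shows at (269,220), hub (298,258), mark (289,142). I'll work out the angle and hand in only if it lies safely within the band.

```bash
python3 - <<'E'
from h import *
s=arm.state(); c=wray(298,258,.124,s)[:2]; g=[]
for p in (wray(289,142,.115,s),wray(269,220,.163,s)):
    d=p[:2]-c; g.append(np.degrees(np.arctan2(d[1],d[0]))); print(np.hypot(*d))
a=g[1]-g[0]; print(a)
if 10<a<31: print(arm.close_job())
E
```

```text
0.09944562942181838
0.05701770268993291
20.75795627460125
the job is handed in; nothing more can be done
None
```

I turned the blue flywheel over its compression and let go. It stands about 21° past the white mark by the last wrist picture; I never touched the yellow pump, and I handed the job in at about 7 s.

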